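# Size a drawer pull's dowel in the ring gauge

## Robot

A 6-joint arm with a two-finger parallel gripper is mounted at the origin on a cart in front of the work surface, level with it; the furniture and walls round the work are solid. World frame = base frame: x ahead of the robot, y to its left, z up, the work surface at z = 0. Lengths are in mm, angles in rad, forces in N, time in s.
With the tool pointing down it reaches from about 350 to 875 mm from the base axis. Payload 4.2 kg.
Tool frame: the origin (TCP) lies on the centre line of the jaws, within the pads' length; the fingertips stand 8 mm ahead of it and the grasp point (between the pads) lies 11 mm behind it; z points along the fingers, y is the line along which they close (so a half turn about z gives the same grasp; the last joint's range is limited). The gripper opens to 87 mm and grips with 3 to 60 N. Pads are 19 mm wide; open, the fingers measure 117 mm over their backs; the gripper's body (75 mm by 190 mm) begins 51 mm behind the grasp point.
Start: joints at [0.259, 0.385, 0.008, 0, -1.194, -0.259], TCP at [624.979, 0.025, 230.55] pointing down, gripper open.
Joint ranges: [-3.14, 3.14], [-1.21, 2.06], [-1.07, 1.41], [-3.16, 2.05], [-2.99, -0.16], [-3.1, 3.1]. Speed limits (rad/s): [2.79, 2.79, 3.14, 3.14, 3.14, 3.14].

## Interface

Orientations are given as a 3x3 rotation matrix whose columns are the frame's x, y, z axes.
In Python, from bench import observe, get_image, camera_info, ticket gives the robot as it stands. The module is installed in compiled form; this text tells all that it offers.
- The arm moves only by the tool drive_tool, never from a script. Its argument "motion" is a list of rows, each a list of 3 entries, a list of its own where there are three numbers: the shift along the tool's x, y, z in units of 25 mm (1.0 is 25 mm), then the turn, a rotation vector about the tool's x, y, z in units of 6 degrees (1.0 is 6 degrees), then the finger opening in mm, from 0 to 87. A call has exactly 5 rows; each row shifts and turns the commanded pose from where the row before left it, along the tool's axes as they then stand; what a row does not reach is not made up. A row lasts 1/12 s, in which the tool goes at most 41.7 mm and 7.16 degrees, less where a joint would pass 70% of its speed; a pose out of reach is approached as far as the arm can. A call is refused whole if a number of a shift passes 1 or a number of a turn 1, either way. A call with a gripper value outside its range is refused whole. The fingers move at their own pace and stop on an object; the grip force is fixed at half the most. Time passes only in rows, so rows that do not move let the fingers close, or fill a call up. It gives the time, the measured TCP pose, the force, the opening and the grip force at its end, in the units of the state.
- observe(): the state, without advancing time (a new reading comes with each control period).
- get_image(name): name is "scene" or "side" or "wrist"; returns the picture (420x560x3 uint8, red, green, blue); there is no depth.
- camera_info(name): a dict with "intrinsics" (3x3 intrinsics, pixels), "extrinsics" (4x4, takes a point from camera to world coordinates); the wrist camera has in their place "tool_from_camera" (4x4, takes a point from camera to tool coordinates, whose origin is the TCP and whose axes are the flange's). Camera axes: x right, y down, z forward; pixel columns grow to the right and rows downward; lengths in mm; the calibration is good to about 2 mm. The wrist camera is an equidistant fisheye: a pixel r from the principal point sees the ray r / f radians off the axis. A picture is of the moment at which its call begins: read the wrist's pose just before it. camera_info takes no time and is no camera call.
- ticket.hand_in(): hands the job in; it is judged then, once.
The state is a dict: "time_s": time; "joints": joint angles; "joint_velocities": joint speeds; "joint_efforts": joint torques, N m; "eef_pos": TCP position; "tcp_rot": TCP orientation; "ft_force": force on the tool from outside, world axes, zero at the start; "ft_torque": the same for the moment, N m; "gripper_width": finger opening in mm; "grasp_force": force on a finger pad.
Only numpy, scipy, OpenCV 4.12 (cv2) and the standard library are available. Lean on these libraries where they do the work, as an engineer would, in place of code of your own. Each camera call takes 0.05 s, during which the arm holds its last target. There are 200 camera calls.

## Task

Find the dowel size of the drawer pull that stands in the green-rimmed socket: put its dowel through the widest ring of the gauge until it comes out underneath, and go on down the row ring by ring, gently, until you have felt one that stops it. Then leave the pull standing in the smallest ring that took it, its collar fully home on the ring, and leave the other pull in its own socket.

Things in the scene. Friction and masses are not known exactly. Their poses are not given: they have to be found in the camera images.
- gauge: Fixed sizing gauge: wooden base 74 x 232 x 8 mm, four brass rings with upright bores in a row between steel rails. Origin: centre of its underside, on the desk; z up, y along the row towards the widest ring (blue tag beside it). Bores 26, 22, 18, 14 mm, no bevel; nominal centres x = 0, y = +78, +26, -26, -78 mm. Rings 40 mm across, 14 mm thick, top z = 50 mm.
- ring_row (a point): Middle of the row, on the rings' top plane; axes as gauge. Open for 42 mm below. Each ring sits up to 2.5 mm off its nominal centre along y, unmeasured, and takes 15 N sideways to shift: a dowel on a rim must be felt for both ways along y before it is called too thick.
- ring_stop (a point): Centre of the row's last, narrowest ring (nominal, top plane). A dowel has 1 mm play in diameter in the smallest ring that takes it and is 3 mm thicker than the next bore. The rings are rigid: 4 to 10 N shows a stop; contact forces (press and wall rub added up) over 45 N are too much.
- holder: Fixed dark wooden block 76 x 152 x 44 mm with two upright sockets 24 mm wide at x = 0: y = +42 mm (green rim, green tag on the front face) and y = -42 mm (plain). Origin: centre of the underside, on the desk; z up. A pull stands in each, collar on the block's top (z = 44 mm), up to 3 mm off centre.
- green_socket (a point): Centre of the mouth of the green-rimmed socket, 44 mm above the desk; axes as holder.
- pull_a: Loose turned pull, 80 g: dark wooden head 28 mm across, on a black collar 36 mm across, 6 mm thick; below it a round dowel 30 mm long, tip bevelled 1 mm. One pull's dowel is 21 mm thick, the other's 17 mm; not known which, and the socket hides it. Origin: on the axis at the collar's underside; z up through the head (head z = 6 to 44 mm, dowel tip z = -30 mm). In a light grip it swivels.
- pull_b: Loose turned pull, 80 g: dark wooden head 28 mm across, on a black collar 36 mm across, 6 mm thick; below it a round dowel 30 mm long, tip bevelled 1 mm. One pull's dowel is 21 mm thick, the other's 17 mm; not known which, and the socket hides it. Origin: on the axis at the collar's underside; z up through the head (head z = 6 to 44 mm, dowel tip z = -30 mm). In a light grip it swivels.
Not all that is in view belongs to the job. What is shaped like the holder but turquoise is not meant.

How it is judged (in metres and radians):
On the way, in this order (a step that is already met when the one before it is completed fails the run):
1. the dowel is through the first, widest ring (tip at least 4 mm below the ring) (((x of pull_a in the frame of gauge between -0.006 and 0.006 m and y of pull_a in the frame of gauge between 0.072 and 0.084 m and z of pull_a in the frame of gauge below 0.062 m and angle between pull_a's own z axis and vertical below 0.15 rad) or (x of pull_b in the frame of gauge between -0.006 and 0.006 m and y of pull_b in the frame of gauge between 0.072 and 0.084 m and z of pull_b in the frame of gauge below 0.062 m and angle between pull_b's own z axis and vertical below 0.15 rad))), for 0.05 s.
2. the dowel is through the second ring (((x of pull_a in the frame of gauge between -0.006 and 0.006 m and y of pull_a in the frame of gauge between 0.02 and 0.032 m and z of pull_a in the frame of gauge below 0.062 m and angle between pull_a's own z axis and vertical below 0.15 rad) or (x of pull_b in the frame of gauge between -0.006 and 0.006 m and y of pull_b in the frame of gauge between 0.02 and 0.032 m and z of pull_b in the frame of gauge below 0.062 m and angle between pull_b's own z axis and vertical below 0.15 rad))), for 0.05 s.
3. third ring tried: the thick dowel is pressed upright on it with more than 1 N, or the thin dowel is through it (((x of pull_a in the frame of gauge between -0.008 and 0.008 m and y of pull_a in the frame of gauge between -0.034 and -0.018 m and z of pull_a in the frame of gauge between 0.075 and 0.083 m and contact force between pull_a and gauge above 1 N and angle between pull_a's own z axis and vertical below 0.15 rad) or (x of pull_b in the frame of gauge between -0.006 and 0.006 m and y of pull_b in the frame of gauge between -0.032 and -0.02 m and z of pull_b in the frame of gauge below 0.062 m and angle between pull_b's own z axis and vertical below 0.15 rad))), for 0.1 s.
4. the thick dowel is lifted off the ring that stopped it (tip 4 mm clear), or the thin dowel is pressed upright on the fourth ring with more than 1 N ((z of pull_a in the frame of gauge above 0.084 m or (x of pull_b in the frame of gauge between -0.008 and 0.008 m and y of pull_b in the frame of gauge between -0.086 and -0.07 m and z of pull_b in the frame of gauge between 0.075 and 0.083 m and contact force between pull_b and gauge above 1 N and angle between pull_b's own z axis and vertical below 0.15 rad))), for 0.1 s.
At the end, for the whole second after the job is handed in: The pull from the green-rimmed socket stands in the smallest ring that takes its dowel (second ring for the 21 mm dowel, third for the 17 mm one), upright within 0.06 rad, its collar within 3 mm of the ring's top, at rest; the other pull stands upright in the plain socket (((x of pull_a in the frame of gauge between -0.005 and 0.005 m and y of pull_a in the frame of gauge between 0.021 and 0.031 m and z of pull_a in the frame of gauge below 0.053 m and angle between each of pull_a, pull_b's own z axis and vertical below 0.06 rad and linear speed of pull_a below 0.02 m/s and x of pull_b in the frame of holder between -0.008 and 0.008 m and y of pull_b in the frame of holder between -0.05 and -0.034 m and z of pull_b in the frame of holder below 0.049 m) or (x of pull_b in the frame of gauge between -0.005 and 0.005 m and y of pull_b in the frame of gauge between -0.031 and -0.021 m and z of pull_b in the frame of gauge below 0.053 m and angle between each of pull_b, pull_a's own z axis and vertical below 0.06 rad and linear speed of pull_b below 0.02 m/s and x of pull_a in the frame of holder between -0.008 and 0.008 m and y of pull_a in the frame of holder between -0.05 and -0.034 m and z of pull_a in the frame of holder below 0.049 m))); the robot touches nothing.
It fails at once if contact forces between a pull and the gauge (press and wall rub added up) exceed 45 N (contact force between any of pull_a, pull_b and gauge above 45 N).
It fails at once if the gauge or holder is struck by the robot with more than 20 N (contact force between any of the arm, the fingers and gauge above 20 N or contact force between any of the fingers, the arm and holder above 20 N).
It also fails if it takes over 72 s, if anything falls off the work surface, if the arm or the gripper's body presses on something with over 40 N, if the wrist force passes 120 N, or if a joint passes its speed limit or range.

## Working session

There is one attempt and no reset: what is moved stays moved. The work goes in short steps, Python scripts to look and compute and a tool call to move; the robot and the scene stay as the last step left them, time stands still between calls to the robot, and variables do not carry over. Pictures are saved under pics/ and viewed, at most 10 in all, crops included, and the job is handed in when it is done.

Besides the shell and the picture viewer there is one more tool, called after ">>>" as name(argument=value, ...) on one line, values as JSON. drive_tool: Moves the arm, as the interface text tells. Its arguments: {"type":"object","properties":{"motion":{"type":"array"}},"required":["motion"]}

```bash
mkdir -p pics; python3 - <<'E'
from bench import *
import cv2,numpy as np
s=observe();print(s['time_s'],s['eef_pos'],np.round(s['tcp_rot'],3).tolist(),s['ft_force'],s['gripper_width'])
for n in ['scene','side','wrist']:
    im=get_image(n);cv2.imwrite(f'pics/{n}0.png',im[:,:,::-1])
    print(n,{k:np.round(v,4).tolist() if not isinstance(v,str) else v for k,v in camera_info(n).items()})
E
```

```text
0.0 [6.24407027e+02 8.11807499e-05 2.29462792e+02] [[-0.0, -1.0, -0.002], [-1.0, 0.0, -0.0], [0.0, 0.002, -1.0]] [0.46625681 0.04763747 0.14215271] 86.64815692397544
scene {'intrinsics': [[532.883, 0.0, 279.6916], [0.0, 532.883, 205.4593], [0.0, 0.0, 1.0]], 'extrinsics': [[0.7734, -0.2516, 0.5818, -190.5081], [-0.6337, -0.3301, 0.6996, -906.2929], [0.016, -0.9098, -0.4148, 544.4937], [0.0, 0.0, 0.0, 1.0]]}
side {'intrinsics': [[456.3138, 0.0, 281.8531], [0.0, 456.3138, 221.4158], [0.0, 0.0, 1.0]], 'extrinsics': [[0.8382, -0.2597, 0.4796, 30.1284], [-0.545, -0.4304, 0.7195, -784.7193], [0.0195, -0.8645, -0.5023, 556.2011], [0.0, 0.0, 0.0, 1.0]]}
wrist {'intrinsics': [[325.1923, 0.0, 279.9697], [0.0, 325.1923, 210.9217], [0.0, 0.0, 1.0]], 'tool_from_camera': [[-0.0001, -0.9539, -0.3003, 82.8369], [1.0, -0.0002, 0.0005, 0.602], [-0.0006, -0.3003, 0.9539, -153.4331], [0.0, 0.0, 0.0, 1.0]]}
```

View pics/scene0.png

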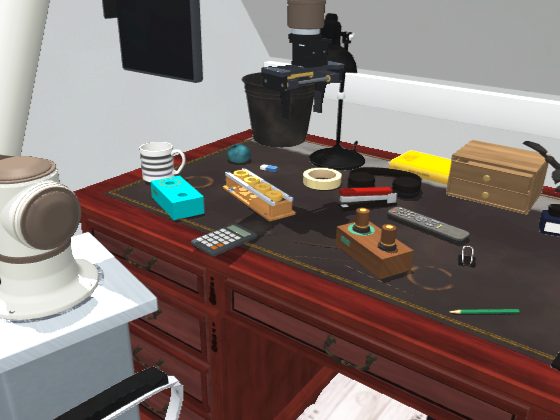

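View pics/wrist0.png

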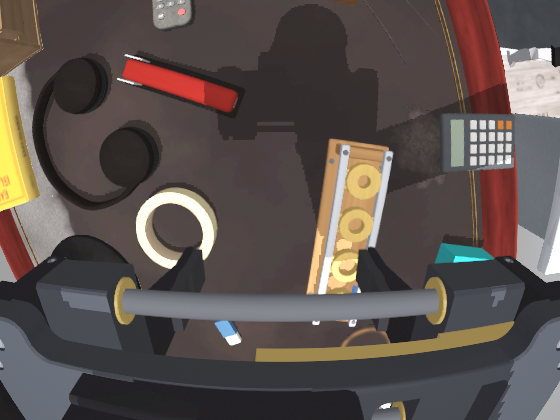

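View pics/side0.png

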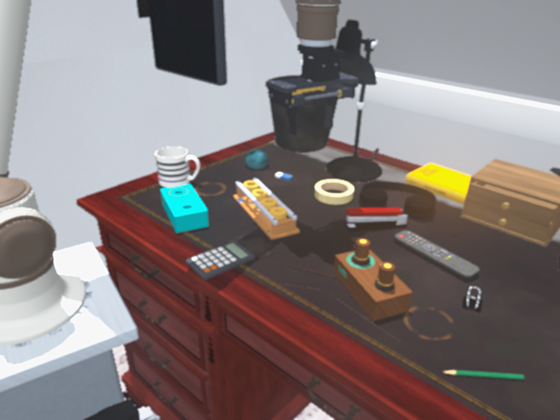

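The green-rimmed pull's head is at about (362,212) in scene and (362,242) in side. The gauge runs from (240,180) to (290,205) in scene. In the wrist view its rings are at (364,181), (356,225) and (347,267). I'll enlarge these.

```bash
cat > h.py <<'E'
from bench import *
import cv2,numpy as np
from scipy.optimize import least_squares
def ray(n,u,v,T=None):
    c=camera_info(n);K=c['intrinsics']
    x=(u-K[0,2])/K[0,0];y=(v-K[1,2])/K[1,1]
    if n=='wrist':
        r=np.hypot(x,y);d=np.array([x*np.sin(r)/r,y*np.sin(r)/r,np.cos(r)])
        M=T@np.array(c['tool_from_camera'])
    else: d=np.array([x,y,1.]);M=np.array(c['extrinsics'])
    d=M[:3,:3]@d
    return M[:3,3],d/np.linalg.norm(d)
def tri(rs):
    A=sum(np.eye(3)-np.outer(d,d) for o,d in rs);b=sum((np.eye(3)-np.outer(d,d))@o for o,d in rs)
    p=np.linalg.solve(A,b);return p,[round(float(np.linalg.norm((np.eye(3)-np.outer(d,d))@(p-o))),1) for o,d in rs]
def atz(r,z): return r[0]+r[1]*(z-r[0][2])/r[1][2]
def pose():
    s=observe();T=np.eye(4);T[:3,:3]=s['tcp_rot'];T[:3,3]=s['eef_pos'];return T
E
python3 - <<'E'
import cv2,numpy as np
def cr(n,x,y,w,h):
    return cv2.resize(cv2.imread(f'pics/{n}0.png')[y:y+h,x:x+w],(400,300),interpolation=cv2.INTER_CUBIC)
a=np.hstack([cr('scene',330,200,100,75),cr('scene',215,160,100,75)])
b=np.hstack([cr('side',325,235,100,75),cr('side',220,170,100,75)])
cv2.imwrite('pics/c1.png',np.vstack([a,b]))
E
```

```text
(no output)
```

View pics/c1.png

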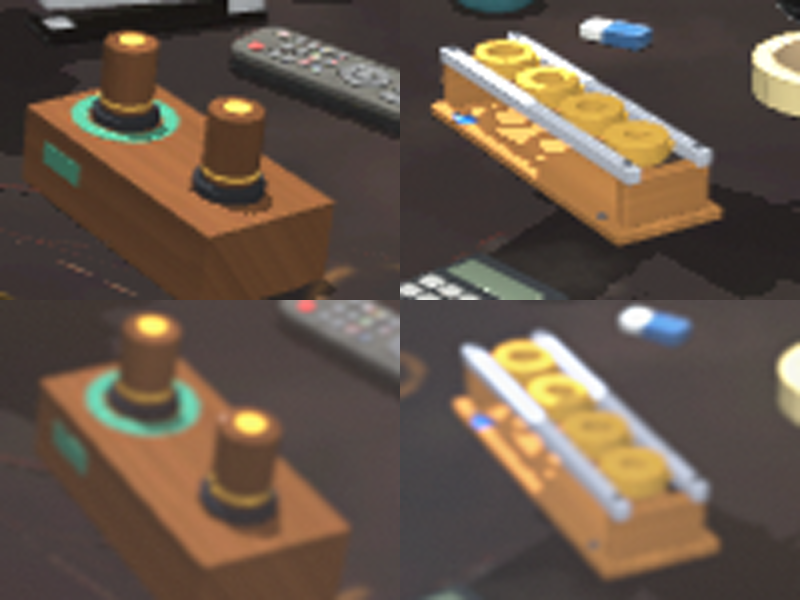

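Crops show the green pull's gold top at (131,41) in scene and (152,26) in side, with the plain pull, the block corners and the four ring tops also readable. I'll triangulate these.

```bash
python3 - <<'E'
from h import *
T0=np.eye(4);T0[:3,:3]=[[0,-1,-.002],[-1,0,0],[0,.002,-1]];T0[:3,3]=[624.4,0,229.5]
S={'green':((131,41),(152,26)),'plain':((237,106),(251,123)),'Hleft':((28,108),(40,84)),'Hfront':((210,237),(208,270)),'Hright':((333,203),(347,227))}
for k,(a,b) in S.items():
    p,e=tri([ray('scene',330+a[0]/4,200+a[1]/4),ray('side',325+b[0]/4,235+b[1]/4)]);print(k,p.round(1),e)
G=[((107,48),(123,56),None),((148,77),(157,91),(347,267)),((192,109),(198,130),(356,225)),((237,137),(233,166),(364,181))]
for a,b,c in G:
    r=[ray('scene',215+a[0]/4,160+a[1]/4),ray('side',220+b[0]/4,170+b[1]/4)]
    if c: r.append(ray('wrist',*c,T0)); print('w',atz(r[2],50).round(1))
    p,e=tri(r);print('ring',p.round(1),e)
E
```

```text
green [ 565.7 -260.7   90.3] [0.1, 0.1]
plain [ 545.9 -346.2   93.7] [0.3, 0.3]
Hleft [ 528.7 -227.3   50.4] [0.1, 0.1]
Hfront [ 501.7 -373.4   50.6] [0.6, 0.6]
Hright [ 579.2 -382.3   46.3] [0.7, 0.7]
ring [533.7 114.8  65.3] [0.6, 0.6]
w [545.1  90.6  50. ]
ring [545.2  90.   50. ] [1.8, 1.9, 0.5]
w [538.9  38.4  50. ]
ring [539.8  37.4  48. ] [0.9, 2.0, 2.1]
w [533.3 -11.5  50. ]
ring [534.  -12.5  48.2] [1.4, 1.2, 1.6]
```

>>> drive_tool(motion=[[[0.75,0.2,0.1],[0,0,0.11],87],[[0.75,0.2,0.1],[0,0,0.11],87],[[0.75,0.2,0.1],[0,0,0.11],87],[[0.75,0.2,0.1],[0,0,0.11],87],[[0.75,0.2,0.1],[0,0,0.11],87]])

```text
time_s: 0.57
eef_pos: [597.3, -93.8, 217.5]
tcp_rot: [[-0.058, -0.998, -0.001], [-0.998, 0.058, 0.0], [-0.0, 0.001, -1.0]]
ft_force: [0.2, -0.8, -0.3]
gripper_width: 87.2
grasp_force: 0.0
```

>>> drive_tool(motion=[[[0.75,0.2,0.1],[0,0,0.11],87],[[0.75,0.2,0.1],[0,0,0.11],87],[[0.75,0.2,0.1],[0,0,0.11],87],[[0.75,0.2,0.1],[0,0,0.11],87],[[0,0,0],[0,0,0.11],87]])

```text
time_s: 0.98
eef_pos: [570.5, -168.7, 207.1]
tcp_rot: [[-0.119, -0.993, -0.003], [-0.993, 0.119, 0.0], [0.0, 0.003, -1.0]]
ft_force: [-0.1, 0.4, -0.3]
gripper_width: 86.8
grasp_force: 0.0
```

```bash
python3 - <<'E'
from h import *
T=pose();np.save('T1.npy',T);im=get_image('wrist');cv2.imwrite('pics/w1.png',im[:,:,::-1]);print(T.round(3))
cv2.imwrite('pics/w1c.png',cv2.resize(im[60:330,140:500,::-1],(800,600),interpolation=cv2.INTER_CUBIC))
E
```

```text
[[-1.19000e-01 -9.93000e-01 -3.00000e-03  5.70516e+02]
 [-9.93000e-01  1.19000e-01  0.00000e+00 -1.68683e+02]
 [ 0.00000e+00  3.00000e-03 -1.00000e+00  2.07127e+02]
 [ 0.00000e+00  0.00000e+00  0.00000e+00  1.00000e+00]]
```

View pics/w1c.png

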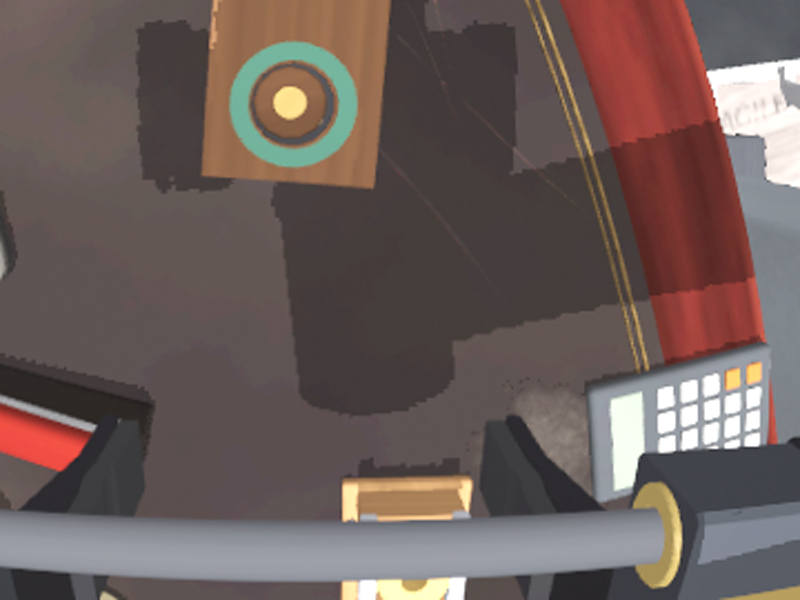

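The gold top of the green-rimmed pull is at crop (290,102), which is full-frame pixel (270.5,105.9), nearly straight below the camera.

```bash
python3 - <<'E'
from h import *
T=np.load('T1.npy');r=ray('wrist',270.5,105.9,T)
print(atz(r,88),tri([r,ray('scene',330+131/4,200+41/4),ray('side',325+152/4,235+26/4)]))
p=atz(r,88);print((T[:3,:3].T@(p-T[:3,3])).round(1))
E
```

```text
[ 566.767949   -256.73864374   88.        ] (array([ 567.74042955, -257.83496385,   88.48088493]), [1.5, 0.8, 0.8])
[ 87.9  -7.  119.1]
```

>>> drive_tool(motion=[[[0.88,-0.07,0.5],[0,0,0],87],[[0.88,-0.07,0.5],[0,0,0],87],[[0.88,-0.07,0.5],[0,0,0],87],[[0.88,-0.07,0.5],[0,0,0],87],[[0,0,0.6],[0,0,0],87]])

```text
time_s: 1.45
eef_pos: [569.7, -257.0, 142.7]
tcp_rot: [[-0.117, -0.993, 0.001], [-0.993, 0.117, -0.001], [0.001, -0.001, -1.0]]
ft_force: [0.3, 0.5, -0.8]
gripper_width: 86.7
grasp_force: 0.0
```

>>> drive_tool(motion=[[[0,0,0.3],[0,0,0],70],[[0,0,0],[0,0,0],60],[[0,0,0],[0,0,0],60],[[0,0,0],[0,0,0],60],[[0,0,0],[0,0,0],60]])

```text
time_s: 1.87
eef_pos: [570.0, -254.1, 136.9]
tcp_rot: [[-0.114, -0.994, 0.002], [-0.994, 0.114, -0.001], [0.0, -0.002, -1.0]]
ft_force: [-0.7, -0.6, 0.6]
gripper_width: 63.6
grasp_force: 0.0
```

```bash
python3 - <<'E'
from h import *
T=pose();im=get_image('scene');im2=get_image('wrist');print(T.round(3))
a=cv2.resize(im[150:290,300:470,::-1],(400,330),interpolation=cv2.INTER_CUBIC)
b=cv2.resize(im2[80:410,80:480,::-1],(400,330))
cv2.imwrite('pics/w2c.png',np.hstack([a,b]))
E
```

```text
[[-1.14000e-01 -9.94000e-01  2.00000e-03  5.70018e+02]
 [-9.94000e-01  1.14000e-01 -1.00000e-03 -2.54076e+02]
 [ 0.00000e+00 -2.00000e-03 -1.00000e+00  1.36852e+02]
 [ 0.00000e+00  0.00000e+00  0.00000e+00  1.00000e+00]]
```

View pics/w2c.png

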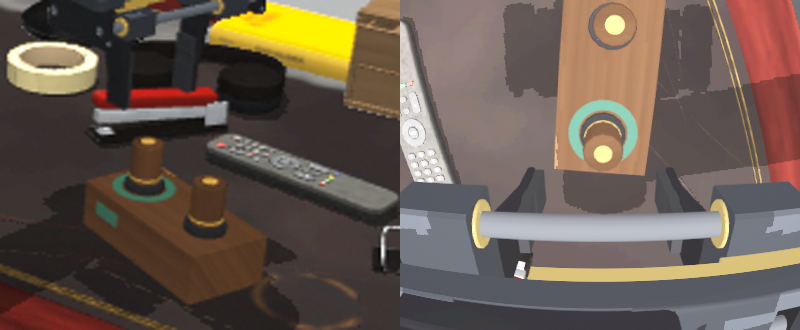

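The gold top is now at wrist pixel (283,233), between the fingers in x.

```bash
python3 - <<'E'
from h import *
T=pose();print(T[:3,3].round(1),pose()[:3,3].round(1))
r=ray('wrist',283,233,T)
for z in (86,88,90):
    p=atz(r,z);print(p.round(1),(T[:3,:3].T@(p-T[:3,3])).round(1))
T1=np.load('T1.npy');print(tri([r,ray('wrist',270.5,105.9,T1)]))
E
```

```text
[ 569.7 -254.2  136.6] [ 569.7 -254.2  136.6]
[ 566.7 -257.    86. ] [ 3.1  2.8 50.6]
[ 566.6 -257.8   88. ] [ 3.9  2.7 48.6]
[ 566.6 -258.6   90. ] [ 4.7  2.7 46.6]
(array([ 566.77279014, -256.78836403,   85.40357053]), [0.1, 0.1])
```

>>> drive_tool(motion=[[[0.14,0.11,0.6],[0,0,0],60],[[0,0,0.7],[0,0,0],60],[[0,0,0.7],[0,0,0],60],[[0,0,0.5],[0,0,0],60],[[0,0,0.3],[0,0,0],60]])

```text
time_s: 2.38
eef_pos: [565.4, -257.4, 64.4]
tcp_rot: [[-0.115, -0.993, -0.002], [-0.993, 0.115, 0.001], [-0.0, 0.002, -1.0]]
ft_force: [0.4, 0.0, -0.1]
gripper_width: 60.2
grasp_force: 0.0
```

>>> drive_tool(motion=[[[0,0,0],[0,0,0],50],[[0,0,0],[0,0,0],40],[[0,0,0],[0,0,0],34],[[0,0,0],[0,0,0],30],[[0,0,0],[0,0,0],25]])

```text
time_s: 2.8
eef_pos: [566.6, -257.9, 66.6]
tcp_rot: [[-0.115, -0.993, 0.002], [-0.993, 0.115, -0.0], [0.0, -0.002, -1.0]]
ft_force: [0.4, 0.7, -0.0]
gripper_width: 34.2
grasp_force: 0.0
```

>>> drive_tool(motion=[[[0,0,0],[0,0,0],20],[[0,0,0],[0,0,0],20],[[0,0,0],[0,0,0],20],[[0,0,0],[0,0,0],20],[[0,0,0],[0,0,0],20]])

```text
time_s: 3.22
eef_pos: [566.6, -257.9, 66.3]
tcp_rot: [[-0.115, -0.993, 0.001], [-0.993, 0.115, -0.001], [0.0, -0.002, -1.0]]
ft_force: [-0.1, 0.3, 4.9]
gripper_width: 27.3
grasp_force: 30.0
```

>>> drive_tool(motion=[[[0,0,-0.2],[0,0,0],20],[[0,0,-0.5],[0,0,0],20],[[0,0,-0.8],[0,0,0],20],[[0,0,-0.8],[0,0,0],20],[[0,0,-0.8],[0,0,0],20]])

```text
time_s: 3.63
eef_pos: [565.0, -257.5, 142.9]
tcp_rot: [[-0.115, -0.993, -0.003], [-0.993, 0.115, 0.001], [-0.001, 0.003, -1.0]]
ft_force: [0.3, -0.4, -0.9]
gripper_width: 27.3
grasp_force: 30.0
```

>>> drive_tool(motion=[[[-0.4,0.1,-0.2],[0,0,0],20],[[-0.8,0.1,0],[0,0,0],20],[[-0.9,0.1,0],[0,0,0],20],[[-0.9,0.1,0],[0,0,0],20],[[-0.9,0.1,0],[0,0,0],20]])

```text
time_s: 4.05
eef_pos: [563.3, -157.9, 146.6]
tcp_rot: [[-0.116, -0.993, -0.003], [-0.993, 0.116, 0.001], [-0.001, 0.003, -1.0]]
ft_force: [-0.0, 0.4, -1.0]
gripper_width: 27.0
grasp_force: 30.0
```

>>> drive_tool(motion=[[[-0.9,0.1,0],[0,0,0],20],[[-0.9,0.15,0],[0,0,0],20],[[-0.9,0.15,0],[0,0,0],20],[[-0.9,0.15,0],[0,0,0],20],[[-0.9,0.15,0],[0,0,0],20]])

```text
time_s: 4.47
eef_pos: [558.7, -44.1, 146.7]
tcp_rot: [[-0.115, -0.993, -0.003], [-0.993, 0.115, 0.0], [0.0, 0.003, -1.0]]
ft_force: [-0.2, -0.4, -1.4]
gripper_width: 27.2
grasp_force: 30.0
```

>>> drive_tool(motion=[[[-0.9,0.15,0],[0,0,0],20],[[-0.9,0.15,0],[0,0,0],20],[[-0.9,0.15,0],[0,0,0],20],[[-0.9,0.15,0],[0,0,0],20],[[-0.9,0.15,0],[0,0,0],20]])

```text
time_s: 4.88
eef_pos: [552.9, 69.5, 146.7]
tcp_rot: [[-0.115, -0.993, -0.003], [-0.993, 0.115, -0.0], [0.001, 0.003, -1.0]]
ft_force: [1.3, -0.3, -1.3]
gripper_width: 27.3
grasp_force: 30.0
```

>>> drive_tool(motion=[[[-0.9,0.15,0],[0,0,0],20],[[-0.9,0.15,0],[0,0,0],20],[[-0.6,0.15,0],[0,0,0],20],[[-0.2,0,0],[0,0,0],20],[[0,0,0],[0,0,0],20]])

```text
time_s: 5.3
eef_pos: [549.9, 135.2, 147.0]
tcp_rot: [[-0.113, -0.994, -0.002], [-0.994, 0.113, -0.001], [0.001, 0.002, -1.0]]
ft_force: [0.2, -0.6, -1.0]
gripper_width: 27.4
grasp_force: 30.0
```

```bash
python3 - <<'E'
from h import *
T=pose();np.save('T3.npy',T);im=get_image('wrist');im2=get_image('scene');print(T.round(3),observe()['time_s'])
cv2.imwrite('pics/w3.png',im[:,:,::-1]);cv2.imwrite('pics/s3.png',im2[:,:,::-1])
a=cv2.resize(im[60:420,180:420,::-1],(400,600),interpolation=cv2.INTER_CUBIC)
b=cv2.resize(im2[100:250,200:300,::-1],(400,600),interpolation=cv2.INTER_CUBIC)
cv2.imwrite('pics/w3c.png',np.hstack([a,b]))
E
```

```text
[[-1.13000e-01 -9.94000e-01 -2.00000e-03  5.49852e+02]
 [-9.94000e-01  1.13000e-01 -1.00000e-03  1.35181e+02]
 [ 1.00000e-03  2.00000e-03 -1.00000e+00  1.46980e+02]
 [ 0.00000e+00  0.00000e+00  0.00000e+00  1.00000e+00]] 5.4
```

View pics/w3c.png

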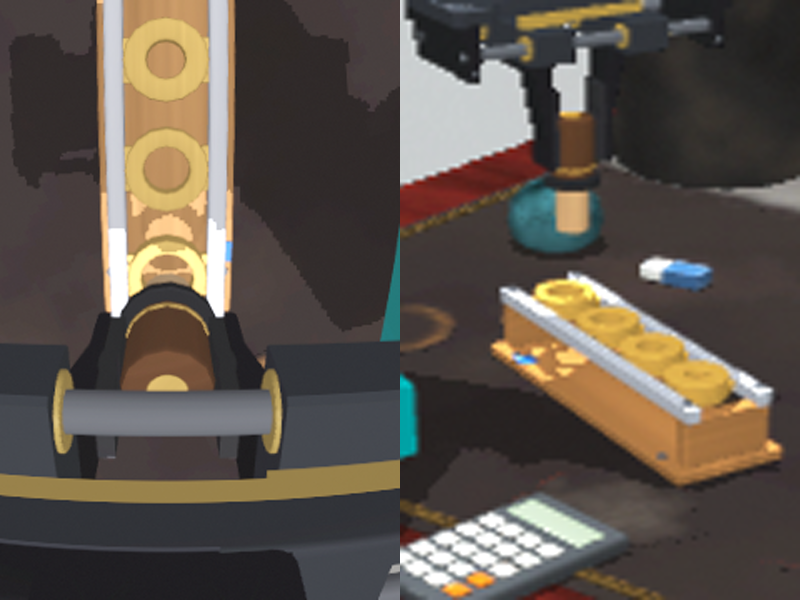

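The pull is held upright between the fingers, with its gold top at wrist (280,291). Rings 2 and 3 have their bores at about (279.6,161.4) and (279.6,95.4), and ring 1 is half hidden at about (279.6,226).

```bash
python3 - <<'E'
from h import *
T=np.load('T3.npy');f=lambda x,y:(180+x*.6,60+y*.6)
for n,c in (('r1',(167,277)),('r2',(166,169)),('r3',(166,59)),('railL top',(112,0)),('railR',(222,0))):
    p=atz(ray('wrist',*f(*c),T),50);print(n,p.round(1),(T[:3,:3].T@(p-T[:3,3])).round(1))
r=ray('wrist',*f(167,385),T)
q=atz(r,T[2,3]+22);print('head in tool',(T[:3,:3].T@(q-T[:3,3])).round(1))
# gauge fit from all ring estimates
P=np.array([atz(ray('wrist',*f(*c),T),50)[:2] for c in ((166,169),(166,59))]+[[545.1,90.6],[538.9,38.4],[533.3,-11.5]])
ys=np.array([26,-26,26,-26,-78])
g=lambda v:(np.c_[v[0]-np.sin(v[2])*ys,v[1]+np.cos(v[2])*ys]-P).ravel()
v=least_squares(g,[540,64,-.1]).x;print(v,g(v).reshape(-1,2).round(1))
for y in (78,26,-26,-78):
    p=np.array([v[0]-np.sin(v[2])*y,v[1]+np.cos(v[2])*y,50]);print(y,p.round(1),(T[:3,:3].T@(p-T[:3,3])).round(1))
E
```

```text
r1 [549.8 144.2  50. ] [-9.   0.9 97. ]
r2 [544.2  91.1  50. ] [44.4  0.5 97. ]
r3 [538.4  40.3  50. ] [95.5  0.5 97.1]
railL top [559.5   9.7  50. ] [123.5 -24.   97. ]
railR [510.   15.3  50. ] [123.5  25.8  97.1]
head in tool [  2.1   0.8 -22. ]
[ 5.41706092e+02  6.52700210e+01 -1.11173897e-01] [[ 0.4  0. ]
 [ 0.4 -0.8]
 [-0.5  0.5]
 [-0.1  1. ]
 [-0.2 -0.7]]
78 [550.4 142.8  50. ] [-7.7  0.2 97. ]
26 [544.6  91.1  50. ] [44.3  0.1 97. ]
-26 [538.8  39.4  50. ] [96.3 -0.1 97.1]
-78 [533.1 -12.2  50. ] [148.3  -0.2  97.1]
```

>>> drive_tool(motion=[[[-0.2,0,0.3],[0,0,0],20],[[-0.19,0,0.5],[0,0,0],20],[[0,0,0.5],[0,0,0],20],[[0,0,0.3],[0,0,0],20],[[0,0,0],[0,0,0],20]])

```text
time_s: 5.82
eef_pos: [550.6, 142.5, 105.6]
tcp_rot: [[-0.116, -0.993, -0.004], [-0.993, 0.116, -0.002], [0.003, 0.004, -1.0]]
ft_force: [-0.6, 0.2, -1.8]
gripper_width: 27.3
grasp_force: 30.0
```

>>> drive_tool(motion=[[[0,0,0.06],[0,0,0],20],[[0,0,0.06],[0,0,0],20],[[0,0,0.06],[0,0,0],20],[[0,0,0.06],[0,0,0],20],[[0,0,0],[0,0,0],20]])

```text
time_s: 6.23
eef_pos: [552.0, 143.7, 102.1]
tcp_rot: [[-0.115, -0.993, 0.0], [-0.993, 0.115, 0.0], [-0.0, -0.0, -1.0]]
ft_force: [-0.9, -0.4, -1.3]
gripper_width: 27.4
grasp_force: 30.0
```

>>> drive_tool(motion=[[[0,0,0.05],[0,0,0],20],[[0,0,0.05],[0,0,0],20],[[0,0,0.05],[0,0,0],20],[[0,0,0],[0,0,0],20],[[0,0,0],[0,0,0],20]])

```text
time_s: 6.65
eef_pos: [552.0, 143.7, 98.2]
tcp_rot: [[-0.115, -0.993, -0.0], [-0.993, 0.115, -0.0], [0.0, 0.0, -1.0]]
ft_force: [0.2, -0.3, -1.1]
gripper_width: 27.2
grasp_force: 30.0
```

>>> drive_tool(motion=[[[0,0,0.05],[0,0,0],20],[[0,0,0.05],[0,0,0],20],[[0,0,0.05],[0,0,0],20],[[0,0,0],[0,0,0],20],[[0,0,0],[0,0,0],20]])

```text
time_s: 7.07
eef_pos: [552.0, 143.7, 94.4]
tcp_rot: [[-0.115, -0.993, -0.0], [-0.993, 0.115, -0.0], [0.0, 0.0, -1.0]]
ft_force: [-0.2, 0.7, -0.9]
gripper_width: 27.7
grasp_force: 30.0
```

>>> drive_tool(motion=[[[0,0,0.15],[0,0,0],20],[[0,0,0.15],[0,0,0],20],[[0,0,0.15],[0,0,0],20],[[0,0,0.12],[0,0,0],20],[[0,0,0],[0,0,0],20]])

```text
time_s: 7.48
eef_pos: [551.5, 143.4, 79.3]
tcp_rot: [[-0.115, -0.993, -0.002], [-0.993, 0.115, -0.001], [0.001, 0.002, -1.0]]
ft_force: [0.3, 0.7, -1.1]
gripper_width: 27.1
grasp_force: 30.0
```

```bash
python3 - <<'E'
from h import *
T=pose();np.save('T4.npy',T);print(T[:3,3].round(1),observe()['ft_force'].round(2))
im=get_image('scene');im2=get_image('side')
a=cv2.resize(im[130:220,210:310,::-1],(400,360),interpolation=cv2.INTER_CUBIC)
b=cv2.resize(im2[140:230,215:315,::-1],(400,360),interpolation=cv2.INTER_CUBIC)
cv2.imwrite('pics/r1c.png',np.hstack([a,b]))
E
```

```text
[551.5 143.4  79.3] [ 0.33  0.69 -1.13]
```

View pics/r1c.png

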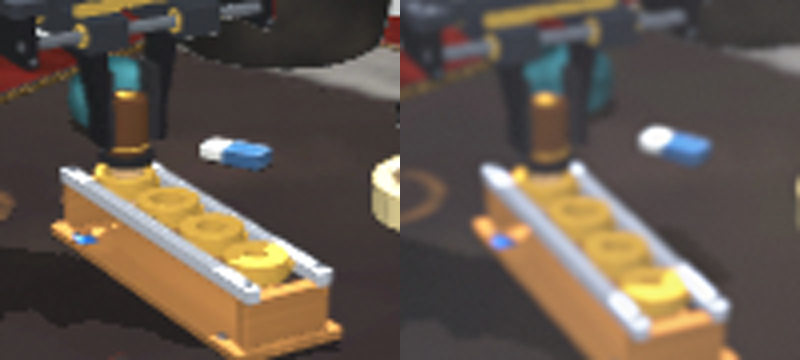

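>>> drive_tool(motion=[[[0,0.04,0],[0,0,0],20],[[0,0.04,0],[0,0,0],20],[[0,0,0],[0,0,0],20],[[0,0,0],[0,0,0],20],[[0,0,0],[0,0,0],20]])

```text
time_s: 8.0
eef_pos: [550.1, 144.0, 80.4]
tcp_rot: [[-0.115, -0.993, 0.0], [-0.993, 0.115, 0.0], [-0.0, -0.0, -1.0]]
ft_force: [-0.9, -0.3, -1.1]
gripper_width: 27.1
grasp_force: 30.0
```

>>> drive_tool(motion=[[[0,0.04,0],[0,0,0],20],[[0,0,0],[0,0,0],20],[[0,0,0],[0,0,0],20],[[0,0,0],[0,0,0],20],[[0,0,0],[0,0,0],20]])

```text
time_s: 8.42
eef_pos: [549.1, 144.1, 80.3]
tcp_rot: [[-0.115, -0.993, 0.0], [-0.993, 0.115, 0.0], [-0.0, -0.0, -1.0]]
ft_force: [-0.1, 0.5, -0.9]
gripper_width: 26.8
grasp_force: 30.0
```

>>> drive_tool(motion=[[[0,0.04,0],[0,0,0],20],[[0,0,0],[0,0,0],20],[[0,0,0],[0,0,0],20],[[0,0,0],[0,0,0],20],[[0,0,0],[0,0,0],20]])

```text
time_s: 8.83
eef_pos: [548.0, 144.2, 80.3]
tcp_rot: [[-0.115, -0.993, -0.0], [-0.993, 0.115, -0.0], [0.0, 0.0, -1.0]]
ft_force: [-0.7, 0.1, -1.0]
gripper_width: 27.5
grasp_force: 30.0
```

>>> drive_tool(motion=[[[0,0.04,0],[0,0,0],20],[[0,0,0],[0,0,0],20],[[0,0,0],[0,0,0],20],[[0,0,0],[0,0,0],20],[[0,0,0],[0,0,0],20]])

```text
time_s: 9.25
eef_pos: [547.8, 144.4, 80.5]
tcp_rot: [[-0.115, -0.993, 0.001], [-0.993, 0.115, 0.0], [-0.001, -0.001, -1.0]]
ft_force: [4.0, -0.7, -2.6]
gripper_width: 27.3
grasp_force: 30.0
```

>>> drive_tool(motion=[[[0,-0.1,0],[0,0,0],20],[[0,-0.1,0],[0,0,0],20],[[0,-0.04,0],[0,0,0],20],[[0,0,0],[0,0,0],20],[[0,0,0],[0,0,0],20]])

```text
time_s: 9.67
eef_pos: [552.7, 143.5, 80.2]
tcp_rot: [[-0.115, -0.993, -0.001], [-0.993, 0.115, -0.0], [0.0, 0.001, -1.0]]
ft_force: [0.1, 1.6, -1.1]
gripper_width: 27.3
grasp_force: 30.0
```

>>> drive_tool(motion=[[[0,-0.04,0],[0,0,0],20],[[0,0,0],[0,0,0],20],[[0,0,0],[0,0,0],20],[[0,0,0],[0,0,0],20],[[0,0,0],[0,0,0],20]])

```text
time_s: 10.08
eef_pos: [553.7, 143.4, 80.2]
tcp_rot: [[-0.115, -0.993, -0.001], [-0.993, 0.115, -0.0], [0.0, 0.001, -1.0]]
ft_force: [-1.6, -0.2, -0.7]
gripper_width: 26.9
grasp_force: 30.0
```

>>> drive_tool(motion=[[[0,-0.04,0],[0,0,0],20],[[0,0,0],[0,0,0],20],[[0,0,0],[0,0,0],20],[[0,0,0],[0,0,0],20],[[0,0,0],[0,0,0],20]])

```text
time_s: 10.5
eef_pos: [554.0, 143.2, 80.1]
tcp_rot: [[-0.115, -0.993, -0.002], [-0.993, 0.115, -0.001], [0.001, 0.002, -1.0]]
ft_force: [-4.8, 0.8, 2.1]
gripper_width: 27.5
grasp_force: 30.0
```

```bash
python3 -c "
from h import *
for i in range(3): s=observe();print(s['eef_pos'].round(2),s['ft_force'].round(2),s['ft_torque'].round(3))"
```

```text
[554.   143.24  80.11] [-4.84  0.77  2.08] [ 0.444  1.669 -0.01 ]
[554.   143.24  80.11] [-4.84  0.77  2.08] [ 0.444  1.669 -0.01 ]
[554.   143.24  80.11] [-4.84  0.77  2.08] [ 0.444  1.669 -0.01 ]
```

>>> drive_tool(motion=[[[0,0.165,0],[0,0,0],20],[[0,0,-0.3],[0,0,0],20],[[0,0,-0.4],[0,0,0],20],[[0,0,-0.4],[0,0,0],20],[[0,0,-0.1],[0,0,0],20]])

```text
time_s: 10.92
eef_pos: [552.9, 144.6, 113.3]
tcp_rot: [[-0.114, -0.993, 0.006], [-0.993, 0.114, 0.002], [-0.003, -0.005, -1.0]]
ft_force: [0.6, 0.3, 0.1]
gripper_width: 27.3
grasp_force: 30.0
```

>>> drive_tool(motion=[[[0.5,0,0],[0,0,0],20],[[0.8,0,0],[0,0,0],20],[[0.6,0,0],[0,0,0],20],[[0.12,0,0],[0,0,0],20],[[0,0,0],[0,0,0],20]])

```text
time_s: 11.33
eef_pos: [544.8, 92.2, 110.3]
tcp_rot: [[-0.117, -0.993, -0.0], [-0.993, 0.117, -0.0], [0.0, 0.0, -1.0]]
ft_force: [1.1, 0.1, -0.2]
gripper_width: 27.1
grasp_force: 30.0
```

>>> drive_tool(motion=[[[0,0,0.1],[0,0,0],20],[[0,0,0.1],[0,0,0],20],[[0,0,0.05],[0,0,0],20],[[0,0,0],[0,0,0],20],[[0,0,0],[0,0,0],20]])

```text
time_s: 11.75
eef_pos: [545.1, 94.1, 103.8]
tcp_rot: [[-0.114, -0.993, -0.0], [-0.993, 0.114, -0.0], [0.0, 0.0, -1.0]]
ft_force: [0.0, 0.2, 0.1]
gripper_width: 27.1
grasp_force: 30.0
```

>>> drive_tool(motion=[[[0,0,0.04],[0,0,0],20],[[0,0,0.03],[0,0,0],20],[[0,0,0],[0,0,0],20],[[0,0,0],[0,0,0],20],[[0,0,0],[0,0,0],20]])

```text
time_s: 12.17
eef_pos: [545.2, 93.8, 102.3]
tcp_rot: [[-0.115, -0.993, 0.0], [-0.993, 0.115, 0.0], [-0.0, -0.0, -1.0]]
ft_force: [0.4, 0.3, -1.1]
gripper_width: 27.3
grasp_force: 30.0
```

>>> drive_tool(motion=[[[0,0,0.04],[0,0,0],20],[[0,0,0],[0,0,0],20],[[0,0,0],[0,0,0],20],[[0,0,0],[0,0,0],20],[[0,0,0],[0,0,0],20]])

```text
time_s: 12.58
eef_pos: [545.3, 93.7, 102.1]
tcp_rot: [[-0.115, -0.993, 0.001], [-0.993, 0.115, -0.0], [-0.0, -0.001, -1.0]]
ft_force: [-1.7, -0.1, 5.9]
gripper_width: 27.4
grasp_force: 30.0
```

>>> drive_tool(motion=[[[0,0,0.03],[0,0,0],20],[[0,0,0],[0,0,0],20],[[0,0,0],[0,0,0],20],[[0,0,0],[0,0,0],20],[[0,0,0],[0,0,0],20]])

```text
time_s: 13.0
eef_pos: [545.4, 93.6, 102.0]
tcp_rot: [[-0.114, -0.993, 0.001], [-0.993, 0.114, -0.0], [0.0, -0.001, -1.0]]
ft_force: [-3.0, 0.1, 8.7]
gripper_width: 27.5
grasp_force: 30.0
```

>>> drive_tool(motion=[[[0,0,-0.02],[0,0,0],20],[[-0.04,0,0],[0,0,0],20],[[0,0,0],[0,0,0],20],[[0,0,0],[0,0,0],20],[[0,0,0],[0,0,0],20]])

```text
time_s: 13.42
eef_pos: [545.4, 94.2, 102.2]
tcp_rot: [[-0.114, -0.993, 0.0], [-0.993, 0.114, -0.001], [0.001, -0.001, -1.0]]
ft_force: [-2.6, -2.0, 6.9]
gripper_width: 27.2
grasp_force: 30.0
```

>>> drive_tool(motion=[[[-0.04,0,0],[0,0,0],20],[[0,0,0],[0,0,0],20],[[0,0,0],[0,0,0],20],[[0,0,0],[0,0,0],20],[[0,0,0],[0,0,0],20]])

```text
time_s: 13.83
eef_pos: [545.4, 94.8, 102.2]
tcp_rot: [[-0.114, -0.993, 0.0], [-0.993, 0.114, -0.002], [0.002, -0.0, -1.0]]
ft_force: [-1.9, -2.7, 8.1]
gripper_width: 27.2
grasp_force: 30.0
```

```bash
python3 -c "
from h import *
s=observe();print(s['eef_pos'].round(2),s['ft_force'].round(2),s['ft_torque'].round(3))"
```

```text
[545.44  94.76 102.21] [-1.93 -2.65  8.1 ] [-1.015  0.64  -0.012]
```

>>> drive_tool(motion=[[[0.04,0,0],[0,0,0],20],[[0.04,0,0],[0,0,0],20],[[0.04,0,0],[0,0,0],20],[[0,0,0],[0,0,0],20],[[0,0,0],[0,0,0],20]])

```text
time_s: 14.25
eef_pos: [545.3, 93.1, 102.0]
tcp_rot: [[-0.115, -0.993, 0.001], [-0.993, 0.115, 0.001], [-0.001, -0.001, -1.0]]
ft_force: [-1.8, 1.6, 6.8]
gripper_width: 27.4
grasp_force: 30.0
```

>>> drive_tool(motion=[[[0.04,0,0],[0,0,0],20],[[0,0,0],[0,0,0],20],[[0,0,0],[0,0,0],20],[[0,0,0],[0,0,0],20],[[0,0,0],[0,0,0],20]])

```text
time_s: 14.67
eef_pos: [545.3, 92.6, 102.0]
tcp_rot: [[-0.115, -0.993, 0.002], [-0.993, 0.115, 0.001], [-0.002, -0.001, -1.0]]
ft_force: [-2.9, 1.5, 6.9]
gripper_width: 27.1
grasp_force: 30.0
```

>>> drive_tool(motion=[[[0.04,0,0],[0,0,0],20],[[0,0,0],[0,0,0],20],[[0,0,0],[0,0,0],20],[[0,0,0],[0,0,0],20],[[0,0,0],[0,0,0],20]])

```text
time_s: 15.08
eef_pos: [545.6, 91.5, 101.9]
tcp_rot: [[-0.115, -0.993, 0.002], [-0.993, 0.115, 0.001], [-0.002, -0.002, -1.0]]
ft_force: [-1.7, 3.3, 6.1]
gripper_width: 27.3
grasp_force: 30.0
```

>>> drive_tool(motion=[[[0.04,0,0],[0,0,0],20],[[0,0,0],[0,0,0],20],[[0,0,0],[0,0,0],20],[[0,0,0],[0,0,0],20],[[0,0,0],[0,0,0],20]])

```text
time_s: 15.5
eef_pos: [544.5, 89.6, 100.5]
tcp_rot: [[-0.115, -0.993, -0.001], [-0.993, 0.115, -0.0], [0.0, 0.001, -1.0]]
ft_force: [1.6, 0.6, -0.3]
gripper_width: 27.0
grasp_force: 30.0
```

>>> drive_tool(motion=[[[0.04,0,0],[0,0,0],20],[[0,0,0],[0,0,0],20],[[0,0,0],[0,0,0],20],[[0,0,0],[0,0,0],20],[[0,0,0],[0,0,0],20]])

```text
time_s: 15.92
eef_pos: [544.5, 88.8, 100.8]
tcp_rot: [[-0.115, -0.993, -0.0], [-0.993, 0.115, 0.0], [-0.0, 0.0, -1.0]]
ft_force: [0.8, 2.2, -2.2]
gripper_width: 27.5
grasp_force: 30.0
```

```bash
python3 -c "
from h import *
s=observe();print(s['eef_pos'].round(2),s['ft_force'].round(2),s['ft_torque'].round(3))"
```

```text
[544.49  88.84 100.81] [ 0.8   2.19 -2.24] [ 0.835 -0.226 -0.08 ]
```

>>> drive_tool(motion=[[[-0.04,0,0],[0,0,0],20],[[0,0,0.05],[0,0,0],20],[[0,0,0.05],[0,0,0],20],[[0,0,0],[0,0,0],20],[[0,0,0],[0,0,0],20]])

```text
time_s: 16.33
eef_pos: [544.6, 89.6, 98.5]
tcp_rot: [[-0.115, -0.993, -0.0], [-0.993, 0.115, -0.0], [0.0, 0.0, -1.0]]
ft_force: [0.9, 1.3, -1.9]
gripper_width: 27.2
grasp_force: 30.0
```

>>> drive_tool(motion=[[[0,0,0.06],[0,0,0],20],[[0,0,0.06],[0,0,0],20],[[0,0,0.06],[0,0,0],20],[[0,0,0],[0,0,0],20],[[0,0,0],[0,0,0],20]])

```text
time_s: 16.75
eef_pos: [544.5, 89.7, 93.8]
tcp_rot: [[-0.115, -0.993, -0.0], [-0.993, 0.115, -0.0], [0.0, 0.0, -1.0]]
ft_force: [1.1, 0.0, -1.9]
gripper_width: 27.2
grasp_force: 30.0
```

>>> drive_tool(motion=[[[0,0,0.12],[0,0,0],20],[[0,0,0.12],[0,0,0],20],[[0,0,0.12],[0,0,0],20],[[0,0,0.12],[0,0,0],20],[[0,0,0.1],[0,0,0],20]])

```text
time_s: 17.17
eef_pos: [544.6, 89.7, 79.1]
tcp_rot: [[-0.115, -0.993, -0.0], [-0.993, 0.115, -0.0], [0.0, 0.0, -1.0]]
ft_force: [-0.1, 1.3, -0.5]
gripper_width: 27.2
grasp_force: 30.0
```

>>> drive_tool(motion=[[[0,0,0],[0,0,0],20],[[0,0,0],[0,0,0],20],[[0,0,0],[0,0,0],20],[[0,0,0],[0,0,0],20],[[0,0,0],[0,0,0],20]])

```text
time_s: 17.58
eef_pos: [544.6, 89.7, 79.6]
tcp_rot: [[-0.115, -0.993, -0.0], [-0.993, 0.115, -0.0], [0.0, 0.0, -1.0]]
ft_force: [0.2, 0.9, -2.9]
gripper_width: 27.4
grasp_force: 30.0
```

>>> drive_tool(motion=[[[0,0,-0.2],[0,0,0],20],[[0,0,-0.4],[0,0,0],20],[[0,0,-0.4],[0,0,0],20],[[0,0,-0.2],[0,0,0],20],[[0,0,0],[0,0,0],20]])

```text
time_s: 18.0
eef_pos: [545.4, 89.8, 111.8]
tcp_rot: [[-0.115, -0.993, 0.003], [-0.993, 0.115, 0.001], [-0.001, -0.003, -1.0]]
ft_force: [0.5, 0.1, -0.8]
gripper_width: 27.1
grasp_force: 30.0
```

>>> drive_tool(motion=[[[0.5,0,0],[0,0,0],20],[[0.8,0,0],[0,0,0],20],[[0.6,0,0],[0,0,0],20],[[0.14,0,0],[0,0,0],20],[[0,0,0],[0,0,0],20]])

```text
time_s: 18.42
eef_pos: [538.0, 37.6, 109.3]
tcp_rot: [[-0.117, -0.993, -0.001], [-0.993, 0.117, -0.0], [0.001, 0.001, -1.0]]
ft_force: [-0.2, -0.2, -1.0]
gripper_width: 27.1
grasp_force: 30.0
```

>>> drive_tool(motion=[[[0,0,0.1],[0,0,0],20],[[0,0,0.1],[0,0,0],20],[[0,0,0.05],[0,0,0],20],[[0,0,0.03],[0,0,0],20],[[0,0,0],[0,0,0],20]])

```text
time_s: 18.83
eef_pos: [538.8, 39.5, 102.4]
tcp_rot: [[-0.114, -0.993, -0.0], [-0.993, 0.114, -0.0], [0.0, 0.0, -1.0]]
ft_force: [-0.6, 0.2, -0.9]
gripper_width: 27.3
grasp_force: 30.0
```

>>> drive_tool(motion=[[[0,0,0.04],[0,0,0],20],[[0,0,0.04],[0,0,0],20],[[0,0,0],[0,0,0],20],[[0,0,0],[0,0,0],20],[[0,0,0],[0,0,0],20]])

```text
time_s: 19.25
eef_pos: [539.0, 39.3, 102.1]
tcp_rot: [[-0.114, -0.993, 0.001], [-0.993, 0.114, -0.0], [0.0, -0.001, -1.0]]
ft_force: [-2.7, 0.6, 8.4]
gripper_width: 27.4
grasp_force: 30.0
```

>>> drive_tool(motion=[[[-0.04,0,0],[0,0,0],20],[[-0.04,0,0],[0,0,0],20],[[0,0,0],[0,0,0],20],[[0,0,0],[0,0,0],20],[[0,0,0],[0,0,0],20]])

```text
time_s: 19.67
eef_pos: [539.1, 40.3, 102.2]
tcp_rot: [[-0.114, -0.994, 0.0], [-0.994, 0.114, -0.002], [0.002, -0.0, -1.0]]
ft_force: [-2.7, -2.8, 8.1]
gripper_width: 27.3
grasp_force: 30.0
```

>>> drive_tool(motion=[[[-0.04,0,0],[0,0,0],20],[[-0.04,0,0],[0,0,0],20],[[0,0,0],[0,0,0],20],[[0,0,0],[0,0,0],20],[[0,0,0],[0,0,0],20]])

```text
time_s: 20.08
eef_pos: [539.2, 41.6, 102.2]
tcp_rot: [[-0.114, -0.994, -0.0], [-0.994, 0.114, -0.003], [0.003, 0.0, -1.0]]
ft_force: [-1.4, -5.7, 9.3]
gripper_width: 27.4
grasp_force: 30.0
```

>>> drive_tool(motion=[[[0.05,0,0],[0,0,0],20],[[0.05,0,0],[0,0,0],20],[[0.05,0,0],[0,0,0],20],[[0.05,0,0],[0,0,0],20],[[0,0,0],[0,0,0],20]])

```text
time_s: 20.5
eef_pos: [539.0, 38.8, 102.1]
tcp_rot: [[-0.115, -0.993, 0.002], [-0.993, 0.115, 0.001], [-0.001, -0.001, -1.0]]
ft_force: [-3.5, 3.1, 8.0]
gripper_width: 26.9
grasp_force: 30.0
```

>>> drive_tool(motion=[[[0.04,0,0],[0,0,0],20],[[0.04,0,0],[0,0,0],20],[[0,0,0],[0,0,0],20],[[0,0,0],[0,0,0],20],[[0,0,0],[0,0,0],20]])

```text
time_s: 20.92
eef_pos: [539.6, 37.4, 102.2]
tcp_rot: [[-0.114, -0.993, 0.003], [-0.993, 0.114, 0.002], [-0.002, -0.003, -1.0]]
ft_force: [-2.0, 3.5, 6.2]
gripper_width: 27.4
grasp_force: 30.0
```

>>> drive_tool(motion=[[[0.04,0,0],[0,0,0],20],[[0.02,0,0],[0,0,0],20],[[0,0,0],[0,0,0],20],[[0,0,0],[0,0,0],20],[[0,0,0],[0,0,0],20]])

```text
time_s: 21.33
eef_pos: [539.9, 36.1, 102.2]
tcp_rot: [[-0.114, -0.993, 0.005], [-0.993, 0.114, 0.002], [-0.003, -0.004, -1.0]]
ft_force: [-1.7, 4.1, 6.6]
gripper_width: 27.1
grasp_force: 30.0
```

>>> drive_tool(motion=[[[0,0,-0.1],[0,0,0],20],[[0,0,-0.2],[0,0,0],20],[[0,0,-0.15],[0,0,0],20],[[0,0,0],[0,0,0],20],[[0,0,0],[0,0,0],20]])

```text
time_s: 21.75
eef_pos: [538.3, 34.5, 111.9]
tcp_rot: [[-0.115, -0.993, 0.0], [-0.993, 0.115, 0.0], [-0.0, -0.0, -1.0]]
ft_force: [-0.5, -0.1, -0.8]
gripper_width: 27.0
grasp_force: 30.0
```

>>> drive_tool(motion=[[[-0.5,0,0],[0,0,0],20],[[-0.8,0,0],[0,0,0],20],[[-0.7,0,0],[0,0,0],20],[[-0.24,0,0],[0,0,0],20],[[0,0,0],[0,0,0],20]])

```text
time_s: 22.17
eef_pos: [544.9, 91.7, 111.5]
tcp_rot: [[-0.113, -0.994, -0.0], [-0.994, 0.113, -0.0], [0.0, 0.0, -1.0]]
ft_force: [0.2, 0.9, -1.6]
gripper_width: 27.3
grasp_force: 30.0
```

>>> drive_tool(motion=[[[0,0,0.1],[0,0,0],20],[[0,0,0.1],[0,0,0],20],[[0,0,0.1],[0,0,0],20],[[0,0,0],[0,0,0],20],[[0,0,0],[0,0,0],20]])

```text
time_s: 22.58
eef_pos: [544.5, 89.6, 104.0]
tcp_rot: [[-0.116, -0.993, -0.001], [-0.993, 0.116, -0.0], [0.0, 0.001, -1.0]]
ft_force: [-0.2, -0.3, -1.1]
gripper_width: 27.3
grasp_force: 30.0
```

>>> drive_tool(motion=[[[0,0,0.05],[0,0,0],20],[[0,0,0.05],[0,0,0],20],[[0,0,0],[0,0,0],20],[[0,0,0],[0,0,0],20],[[0,0,0],[0,0,0],20]])

```text
time_s: 23.0
eef_pos: [544.7, 90.2, 101.8]
tcp_rot: [[-0.115, -0.993, 0.0], [-0.993, 0.115, -0.0], [0.0, -0.0, -1.0]]
ft_force: [0.4, -0.8, -0.6]
gripper_width: 27.2
grasp_force: 30.0
```

>>> drive_tool(motion=[[[0,0,0.03],[0,0,0],20],[[0,0,0],[0,0,0],20],[[0,0,0],[0,0,0],20],[[0,0,0],[0,0,0],20],[[0,0,0],[0,0,0],20]])

```text
time_s: 23.42
eef_pos: [544.7, 90.2, 101.1]
tcp_rot: [[-0.115, -0.993, -0.0], [-0.993, 0.115, -0.0], [0.0, -0.0, -1.0]]
ft_force: [0.2, 1.1, -0.7]
gripper_width: 27.3
grasp_force: 30.0
```

>>> drive_tool(motion=[[[0,0,0.03],[0,0,0],20],[[0,0,0.03],[0,0,0],20],[[0,0,0],[0,0,0],20],[[0,0,0],[0,0,0],20],[[0,0,0],[0,0,0],20]])

```text
time_s: 23.83
eef_pos: [544.7, 90.2, 99.5]
tcp_rot: [[-0.115, -0.993, -0.0], [-0.993, 0.115, -0.0], [0.0, 0.0, -1.0]]
ft_force: [-0.5, -0.2, -0.9]
gripper_width: 27.4
grasp_force: 30.0
```

>>> drive_tool(motion=[[[0,0,0.05],[0,0,0],20],[[0,0,0.05],[0,0,0],20],[[0,0,0.05],[0,0,0],20],[[0,0,0],[0,0,0],20],[[0,0,0],[0,0,0],20]])

```text
time_s: 24.25
eef_pos: [544.7, 90.2, 95.7]
tcp_rot: [[-0.115, -0.993, -0.0], [-0.993, 0.115, -0.0], [0.0, 0.0, -1.0]]
ft_force: [0.5, 0.3, -2.3]
gripper_width: 27.3
grasp_force: 30.0
```

>>> drive_tool(motion=[[[0,0,0.15],[0,0,0],20],[[0,0,0.15],[0,0,0],20],[[0,0,0.15],[0,0,0],20],[[0,0,0.15],[0,0,0],20],[[0,0,0],[0,0,0],20]])

```text
time_s: 24.67
eef_pos: [544.5, 90.2, 79.8]
tcp_rot: [[-0.115, -0.993, -0.001], [-0.993, 0.115, -0.0], [0.0, 0.001, -1.0]]
ft_force: [0.4, -0.5, -1.4]
gripper_width: 27.3
grasp_force: 30.0
```

>>> drive_tool(motion=[[[0,0,0.08],[0,0,0],20],[[0,0,0.08],[0,0,0],20],[[0,0,0.04],[0,0,0],20],[[0,0,0],[0,0,0],20],[[0,0,0],[0,0,0],20]])

```text
time_s: 25.08
eef_pos: [544.7, 90.2, 75.8]
tcp_rot: [[-0.115, -0.993, -0.0], [-0.993, 0.115, -0.0], [0.0, 0.0, -1.0]]
ft_force: [-0.1, 0.3, -1.9]
gripper_width: 27.2
grasp_force: 30.0
```

>>> drive_tool(motion=[[[0,0,0.04],[0,0,0],20],[[0,0,0.04],[0,0,0],20],[[0,0,0],[0,0,0],20],[[0,0,0],[0,0,0],20],[[0,0,0],[0,0,0],20]])

```text
time_s: 25.5
eef_pos: [544.7, 90.2, 73.8]
tcp_rot: [[-0.115, -0.993, 0.0], [-0.993, 0.115, 0.0], [-0.0, -0.0, -1.0]]
ft_force: [-0.1, 1.1, -0.6]
gripper_width: 27.2
grasp_force: 30.0
```

>>> drive_tool(motion=[[[0,0,0.04],[0,0,0],20],[[0,0,0],[0,0,0],20],[[0,0,0],[0,0,0],20],[[0,0,0],[0,0,0],20],[[0,0,0],[0,0,0],20]])

```text
time_s: 25.92
eef_pos: [544.7, 90.2, 72.8]
tcp_rot: [[-0.115, -0.993, 0.0], [-0.993, 0.115, 0.0], [-0.0, -0.0, -1.0]]
ft_force: [0.1, 0.4, -1.1]
gripper_width: 27.3
grasp_force: 30.0
```

>>> drive_tool(motion=[[[0,0,0.04],[0,0,0],20],[[0,0,0],[0,0,0],20],[[0,0,0],[0,0,0],20],[[0,0,0],[0,0,0],20],[[0,0,0],[0,0,0],20]])

```text
time_s: 26.33
eef_pos: [544.9, 90.2, 72.3]
tcp_rot: [[-0.115, -0.993, 0.001], [-0.993, 0.115, 0.0], [-0.0, -0.001, -1.0]]
ft_force: [-1.8, -0.5, 4.7]
gripper_width: 27.3
grasp_force: 30.0
```

>>> drive_tool(motion=[[[0,0,0.02],[0,0,0],20],[[0,0,0],[0,0,0],20],[[0,0,0],[0,0,0],20],[[0,0,0],[0,0,0],20],[[0,0,0],[0,0,0],20]])

```text
time_s: 26.75
eef_pos: [544.9, 90.2, 72.2]
tcp_rot: [[-0.115, -0.993, 0.001], [-0.993, 0.115, -0.0], [-0.0, -0.001, -1.0]]
ft_force: [-2.1, -0.7, 7.7]
gripper_width: 27.3
grasp_force: 30.0
```

>>> drive_tool(motion=[[[0,0,-0.05],[0,0,0],20],[[0,0,0],[0,0,0],28],[[0,0,0],[0,0,0],32],[[0,0,0],[0,0,0],40],[[0,0,0],[0,0,0],50]])

```text
time_s: 27.17
eef_pos: [544.6, 90.2, 72.2]
tcp_rot: [[-0.115, -0.993, -0.0], [-0.993, 0.115, -0.0], [0.0, 0.0, -1.0]]
ft_force: [-0.7, -0.1, 0.1]
gripper_width: 38.4
grasp_force: 0.0
```

>>> drive_tool(motion=[[[0,0,0],[0,0,0],55],[[0,0,0],[0,0,0],60],[[0,0,0],[0,0,0],60],[[0,0,0],[0,0,0],60],[[0,0,0],[0,0,0],60]])

```text
time_s: 27.58
eef_pos: [544.7, 90.2, 72.5]
tcp_rot: [[-0.115, -0.993, -0.0], [-0.993, 0.115, -0.0], [0.0, 0.0, -1.0]]
ft_force: [0.1, -0.3, 0.7]
gripper_width: 59.3
grasp_force: 0.0
```

>>> drive_tool(motion=[[[0,0,-0.4],[0,0,0],60],[[0,0,-0.8],[0,0,0],60],[[0,0,-0.9],[0,0,0],60],[[0,0,-0.9],[0,0,0],60],[[0,0,-0.9],[0,0,0],60]])

```text
time_s: 28.0
eef_pos: [544.7, 90.1, 171.9]
tcp_rot: [[-0.115, -0.993, 0.001], [-0.993, 0.115, 0.0], [-0.0, -0.001, -1.0]]
ft_force: [1.1, 0.1, -0.2]
gripper_width: 59.7
grasp_force: 0.0
```

>>> drive_tool(motion=[[[-0.8,0,-0.4],[0,0,0],60],[[-0.8,0,0],[0,0,0],60],[[-0.6,0,0],[0,0,0],60],[[0,0,0],[0,0,0],60],[[0,0,0],[0,0,0],60]])

```text
time_s: 28.42
eef_pos: [550.6, 145.4, 179.8]
tcp_rot: [[-0.114, -0.994, -0.001], [-0.994, 0.114, -0.0], [0.001, 0.001, -1.0]]
ft_force: [0.1, -0.1, 0.6]
gripper_width: 59.7
grasp_force: 0.0
```

```bash
python3 - <<'E'
from h import *
im=get_image('scene');im2=get_image('wrist');print(observe()['time_s'])
a=cv2.resize(im[130:280,210:430,::-1],(440,300),interpolation=cv2.INTER_CUBIC)
b=cv2.resize(im2[0:330,130:460,::-1],(330,300))
cv2.imwrite('pics/f.png',np.hstack([a,b]))
E
```

```text
28.5167
```

View pics/f.png

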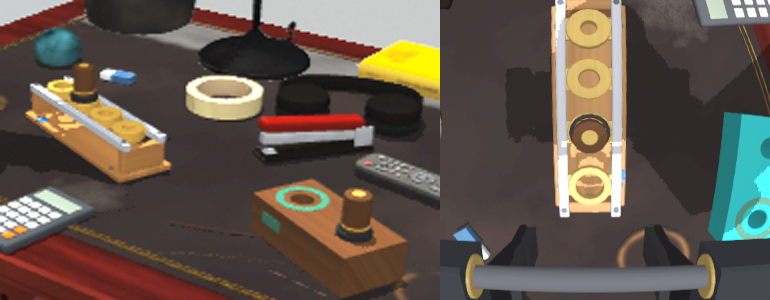

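The pull stands upright in the second ring with its collar home (scene crop (85,80), wrist crop (589,135)). The other pull is still in its plain socket at (358,215), and the gripper is clear of everything.

```bash
python3 -c "
from bench import ticket
print(ticket.hand_in())"
```

```text
the job is handed in; nothing more can be done
None
```

The pull from the green-rimmed socket has the 21 mm dowel: it went through the 26 and 22 mm rings, was stopped by the 18 mm ring both ways along y, and now stands in the 22 mm ring with its collar home. The other pull was not moved, and the job is handed in; no verdict came back.

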